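# Let the degassing chamber back up to air

## Task

The small bench degassing unit is still pumping on the cast in its clear chamber; let it back up to air without drawing pump oil into the chamber. With closed fingers, first tip the black valve rocker fully over by pressing its raised end (the one with the white bar), then press the red stop button fully in so that it latches and the green button pops out, and only then press the blue bleed button fully down and keep it down: finish while still holding it pressed. Only press, do not grip or lift anything, and leave the things standing round the unit where they are.

Things in the scene. Friction and masses are not known exactly. Their poses are not given: they have to be found in the camera images.
- degasser: white bench unit, fixed, 240 (x) x 280 (y) x 60 mm. Origin: centre of underside; x to its back, y to its left; yaw varies. Its grey front panel (63 mm high) has on a line 73 mm before the origin, left to right: black rocker (y +95), green start (+35), red stop (-20), blue bleed button (-90). Behind: clear chamber 142 mm across, 45 mm behind the origin, 133 mm high. Includes its buttons
- valve_rocker (a joint): angle (rad) of the black chamber-valve rocker, 50 mm long front to back, 26 wide, two faces in a shallow V. About 0 = valve open, front end (towards the robot) raised; 0.36 = shut, front end down at its stop. Turns about a level axis through its middle, along the unit's y, 73 mm above the worktop; stays where it is left. Takes about 2 N near its end, 4 N near its middle
- rocker_front (a point): where to press the rocker: on the upper face of its raised front half, 17 mm from the axis along the face (white bar just in front of it); moves with the rocker. At the start about 81 mm above the worktop; it goes down about 6 mm until the front face lies almost level
- stop_button (a joint): travel (m) of the red stop button: 0 = standing out (pump running), 0.008 = fully in. Straight down; friction of the pair about 3.5 N, no spring, it stays where it is left. It is linked with the green button: as one goes in the other comes out by as much.
- stop_top (a point): centre of the red button's top, 33 mm across; 81 mm above the worktop when out, 73 mm when in
- start_button (a joint): travel (m) of the green start button: 0 = latched in (as at the start), 0.008 = popped out; always equal to the travel of the red button
- start_top (a point): centre of the green button's top, 33 mm across; 73 mm above the worktop when in, 81 mm when out
- bleed_button (a joint): travel (m) of the blue bleed button: 0 = up (bleed shut), 0.007 = fully down (bleed open). Straight down, spring return: 1.7 N to start it, 5.5 N at full travel; it comes up again when let go
- bleed_top (a point): centre of the blue button's top, 28 mm across; 85 mm above the worktop when up, 78 mm when down; its brass collar is 73 mm high
- vacuum_pot: big fixed stock pot at the left, about 400 mm across with its handles and two valves, 277 mm high, origin at the centre of its underside; keep the arm clear of it. A wire rack stands farther left (x from 0.32, y from 0.61 m on, taller than the arm): an arm that starts beside it must first back off towards -x
- pigment_jar: loose jar of amber pigment with a black lid, 61 mm across, 64 mm high, origin at the centre of its underside; stands right of the unit, leave alone
- mix_cup: loose cream mixing cup, about 80 mm across, 77 mm high, origin at the centre of its underside; right of the unit, leave alone
- dropper_bottle: loose brown dropper bottle, 42 mm across, 118 mm high, origin at the centre of its underside; left of the unit, leave alone
- marker: loose black and red marker pen, 134 mm long, 15 mm thick, lying on the worktop in front of the unit, long axis y of its own frame; leave alone
- tape_roll: loose roll of masking tape, 105 mm across, 19 mm high, lying at the left; leave alone
- plaster_mould: loose small taped plaster mould, 72 x 72 x 88 mm, origin at the centre of its underside; at the right, leave alone

How it is judged:
On the way, in this order (a step that is already met when the one before it is completed fails the run):
1. the rocker is tipped fully over (valve shut) (value of joint valve_rocker above 0.29 rad), for 0.1 s.
2. the red button is fully in and the green one has popped out (pump stopped) (value of joint stop_button above 0.0062 m and value of joint start_button above 0.006 m), for 0.1 s.
3. the blue bleed button is fully down (value of joint bleed_button above 0.005 m), for 0.2 s.
At the end, for the whole second after the job is handed in: The fingers hold the blue button down (at least 5 of 7 mm, over 1 N), the rocker is still over (at least 0.29 of 0.36 rad), the red button in (at least 6.2 of 8 mm) with the green one out (6 mm), and every loose thing upright and within 30 mm of its start (all of step 2 and value of joint bleed_button above 0.005 m and contact force between the fingers and degasser above 1 N and value of joint valve_rocker above 0.29 rad and distance of each of pigment_jar, mix_cup, dropper_bottle, marker, tape_roll, plaster_mould from where it was at the start of the episode below 0.03 m and angle between each of pigment_jar, mix_cup, dropper_bottle, plaster_mould's own z axis and vertical below 0.4 rad); the arm keeps its last pose, push and grip.
It fails at once if the stop button is pressed before the rocker has shut the valve (value of joint stop_button above 0.003 m and value of joint valve_rocker below 0.25 rad).
It fails at once if the bleed button is pressed before the pump is stopped (value of joint bleed_button above 0.003 m and value of joint stop_button below 0.0055 m).
It fails at once if a loose thing near the unit is lifted, carried or shoved more than 30 mm, or tipped (not (distance of each of pigment_jar, mix_cup, dropper_bottle, marker, tape_roll, plaster_mould from where it was at the start of the episode below 0.03 m and angle between each of pigment_jar, mix_cup, dropper_bottle, plaster_mould's own z axis and vertical below 0.4 rad)).
It also fails if it takes over 48 s, if anything falls off the work surface, if the arm or the gripper's body presses on something with over 40 N, if the wrist force passes 120 N, or if a joint passes its speed limit or range.

## Robot

A 7-joint arm with a two-finger parallel gripper is mounted at the origin on a cart in front of the work surface, level with it; the furniture and walls round the work are solid. World frame = base frame: x ahead of the robot, y to its left, z up, the work surface at z = 0. Lengths are in m, angles in rad, forces in N, time in s.
With the tool pointing down it reaches from about 0.4 to 0.9 m from the base axis. Payload 5.6 kg.
Tool frame: the origin (TCP) lies midway between the tips of the shut fingers; the grasp point (between the pads) lies 19 mm behind it; z points along the fingers, y is the line along which they close (so a half turn about z gives the same grasp; the last joint's range is limited). The gripper opens to 92 mm and grips with 3 to 60 N. Pads are 20 mm wide; open, the fingers measure 128 mm over their backs; the gripper's body (75 mm by 189 mm) begins 69 mm behind the grasp point.
Start: joints at [1.065, 0.468, -0.012, 1.603, 0.006, 1.071, -0.056], TCP at [0.29, -0.582, 0.189] pointing down, gripper open.
Joint ranges: [-2.53, 2.53], [-0.31, 2.02], [-1.57, 1.55], [0.28, 2.44], [-1.29, 4.43], [0.15, 1.84], [-2.92, 2.92]. Speed limits (rad/s): [2.57, 2.57, 3.14, 3.14, 3.14, 3.14, 3.14].

## Interface

Orientations are given as a unit quaternion [w, x, y, z].
In Python, from plant import ctrl gives the robot as it stands. Calls block until the motion is done:
- ctrl.movep(position, orientation): joint-space move of the TCP to a pose.
- ctrl.movel(position, frame=None, speed=0.15, force_limit=None): straight line of the TCP; frame=None keeps the orientation; speed is the mean speed in m/s. With force_limit (N) it stops when the force on the tool has changed by that much, and returns True; else False.
- ctrl.set_joints(angles): joint-space move.
- ctrl.grip(opening): finger opening in m; the grip force is fixed at half the most; returns when the fingers have stopped.
- ctrl.hold(seconds).
- ctrl.inverse_kinematics(position, orientation): joint angles nearest the present ones, or None.
- ctrl.get_state(): the state.
- ctrl.camera(name): name is "side" or "top" or "wrist"; returns a dict with "image" (384x512x3 uint8, red, green, blue), "depth" (384x512 float32, m along the optical axis (not along the pixel's ray), 0 where there is no reading), "fov_y" (degrees; the focal length in pixels is half the picture's height over the tangent of half this angle, whatever the lens; pixels are square), "cx", "cy" (the principal point, pixels), "k1" (the pictures are not rectified: a ray, as slopes to the right and down, at radius r is drawn at 1 + k1 r^2 times it, then the intrinsics apply), "rvec" (rotation vector, rad) and "tvec" (3), from world to camera coordinates, as OpenCV has them; the wrist camera has in their place "hand_eye" (4x4, takes a point from camera to tool coordinates, whose origin is the TCP and whose axes are the flange's). Camera axes: x right, y down, z forward; pixel columns grow to the right and rows downward; lengths in m; the calibration is good to about 2 mm. A picture is of the moment at which its call begins: read the wrist's pose just before it.
A pose or a line that the arm cannot do raises ctrl.PlanningError and nothing moves.
- ctrl.finish_job(): hands the job in; it is judged then, once.
Trained networks look in the newest picture that a camera, given by its name, has taken for a name from the list of things; names that differ only in an ending like _2 or _b are one class to them, and where a whole thing is asked for, a point or a joint stands for the part that bears it (a point fixed in the world has none). Each returns a list of dicts, best first, with "score" (0 to 1); they miss things now and then, are a little off and sometimes report something else, mostly with a low value. They report only what shows in the picture. A call takes as long as a camera call.
- ctrl.search_frame(name, camera): "position" ([x, y, z] in m, in world coordinates, good to about 4 mm: the middle of the surface that is visible of it).
- ctrl.trace(name, camera): "region" (384x512 bool, what is visible of it).
The state is a dict: "t": time; "q": joint angles; "qd": joint speeds; "effort": joint torques, N m; "eef_pos": TCP position; "tcp_rot": TCP orientation; "contact_force": force on the tool from outside, world axes, zero at the start; "ft_torque": the same for the moment, N m; "gripper_width": finger opening in m; "grasp_force": force on a finger pad.
Only numpy, scipy, OpenCV 4.12 (cv2) and the standard library are available. Lean on these libraries where they do the work, as an engineer would, in place of code of your own. Each camera call takes 0.05 s, during which the arm holds its last target. There are 200 camera calls.

## Working session

There is one attempt and no reset: what is moved stays moved. The work goes in short steps, each a Python script; the robot and the scene stay as the last script left them, time stands still between calls to the robot, and variables do not carry over. Pictures are saved under pics/ and viewed, at most 10 in all, crops included, and the job is handed in when it is done.

```bash
mkdir -p pics; ls
python3 - <<'E'
from plant import ctrl
import cv2,numpy as np
s=ctrl.get_state();print(s['t'],s['eef_pos'],s['tcp_rot'],s['gripper_width'])
ims=[]
for c in("top","side"):
    d=ctrl.camera(c);cv2.imwrite(f'pics/{c}0.png',d['image'][...,::-1])
    for n in("rocker_front","stop_top","start_top","bleed_top","degasser","marker","pigment_jar","mix_cup","dropper_bottle","vacuum_pot"):
        print(c,n,[(np.round(r['position'],3).tolist(),round(r['score'],2)) for r in ctrl.search_frame(n,c)[:2]])
print(ctrl.get_state()['t'])
E
```

```text
pics
0.0 [ 0.28986865 -0.58107579  0.18772757] [-8.54324706e-04  9.73350264e-01  2.29321757e-01 -2.55576937e-04] 0.09199103601884752
top rocker_front []
top stop_top [([0.564, -0.242, 0.085], 0.67)]
top start_top []
top bleed_top [([0.542, -0.304, 0.088], 0.44)]
top degasser [([0.618, -0.247, 0.067], 0.79), ([0.418, -0.495, 0.083], 0.68)]
top marker [([0.403, -0.349, 0.009], 0.58)]
top pigment_jar [([0.496, -0.394, 0.063], 0.59)]
top mix_cup [([0.574, -0.433, 0.034], 0.75)]
top dropper_bottle [([0.671, 0.111, 0.059], 0.7), ([0.577, -0.433, 0.033], 0.47)]
top vacuum_pot []
side rocker_front []
side stop_top [([0.403, -0.369, 0.016], 0.68), ([0.561, -0.248, 0.076], 0.46)]
side start_top []
side bleed_top [([0.541, -0.312, 0.087], 0.46)]
side degasser [([0.645, -0.309, 0.066], 0.8)]
side marker [([0.4, -0.371, 0.014], 0.62)]
side pigment_jar []
side mix_cup [([0.568, -0.443, 0.034], 0.75)]
side dropper_bottle []
side vacuum_pot []
1.1
```

View pics/top0.png

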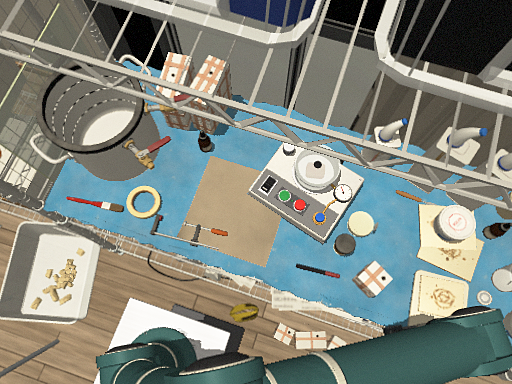

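View pics/side0.png

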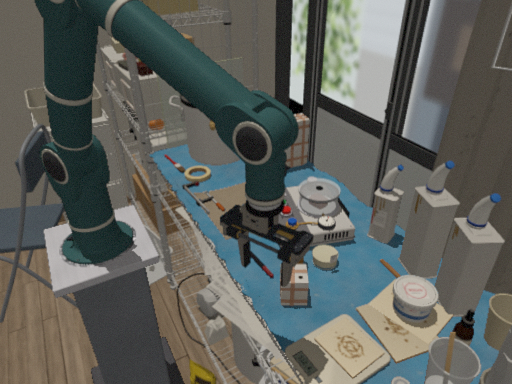

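The top view shows the unit turned, with the rocker at about (267,185), green (285,196), red (300,205) and blue (320,217). The marker is at (318,270), the jar at (345,244) and the mould at (372,278). I'll now measure the buttons from these pixels.

```bash
cat > h.py <<'E'
from plant import ctrl
import cv2,numpy as np
from scipy.spatial.transform import Rotation as R
def K(d):
    h,w=d['image'].shape[:2];f=h/2/np.tan(np.radians(d['fov_y'])/2)
    return np.array([[f,0,d['cx']],[0,f,d['cy']],[0,0,1.]]),np.array([d['k1'],0,0,0,0.])
def cam2world(d,pose=None):
    T=np.eye(4)
    if 'rvec' in d:
        T[:3,:3]=cv2.Rodrigues(np.array(d['rvec'],float))[0];T[:3,3]=np.ravel(d['tvec']);return np.linalg.inv(T)
    p,q=pose;T[:3,:3]=R.from_quat(np.roll(q,-1)).as_matrix();T[:3,3]=p
    return T@np.array(d['hand_eye'])
def onplane(d,uv,z,pose=None):
    k,D=K(d);n=cv2.undistortPoints(np.array([[uv]],float),k,D).ravel()
    T=cam2world(d,pose);r=T[:3,:3]@[n[0],n[1],1];o=T[:3,3]
    return o+r*(z-o[2])/r[2]
def blobs(d):
    hsv=cv2.cvtColor(d['image'],cv2.COLOR_RGB2HSV);o={}
    for n,ranges in dict(red=[(0,6),(172,180)],green=[(50,85)],blue=[(105,125)]).items():
        m=sum(cv2.inRange(hsv,(a,130,60),(b,255,255)) for a,b in ranges)
        _,_,st,ce=cv2.connectedComponentsWithStats(m.astype(np.uint8))
        o[n]=[(ce[i].round(1),st[i,4]) for i in range(1,len(st)) if st[i,4]>25]
    return o
E
python3 - <<'E'
from h import *
d=ctrl.camera("top")
for n,l in blobs(d).items():
    for c,a in l:
        if 240<c[0]<350 and 160<c[1]<240: print(n,c,a,onplane(d,c,{'red':.081,'green':.073,'blue':.085}[n]).round(4))
print('rocker',onplane(d,(267.5,185),.076).round(4))
print('mould',onplane(d,(372,276),.088).round(3),'jar',onplane(d,(345,243),.064).round(3))
E
```

```text
red [299.6 204.2] 96 [ 0.5616 -0.2387  0.081 ]
green [284.  195.1] 68 [ 0.5765 -0.1857  0.073 ]
blue [319.3 217.1] 65 [ 0.5409 -0.3051  0.085 ]
rocker [ 0.5904 -0.1283  0.076 ]
mould [ 0.423 -0.491  0.088] jar [ 0.496 -0.399  0.064]
```

```bash
cat >> h.py <<'E'
def quat(yaw):
    ux=np.array([np.cos(yaw),np.sin(yaw),0]);y=np.array([np.sin(yaw),-np.cos(yaw),0])
    return np.roll(R.from_matrix(np.column_stack([ux,y,[0,0,-1]])).as_quat(),1)
E
python3 - <<'E'
from h import *
ctrl.grip(0.0)
s=ctrl.get_state();p=s['eef_pos'];ctrl.movel([p[0],p[1],.24])
ctrl.movep([.50,-.21,.26],quat(-.273))
s=ctrl.get_state();pose=(s['eef_pos'],s['tcp_rot']);d=ctrl.camera("wrist")
cv2.imwrite('pics/w1.png',d['image'][...,::-1])
print(s['t'],pose,s['gripper_width'],s['q'].round(2) if hasattr(s['q'],'round') else s['q'])
for n,l in blobs(d).items():
    for c,a in l: print(n,c,a,onplane(d,c,{'red':.081,'green':.073,'blue':.085}[n],pose).round(4))
for n in("rocker_front","stop_top","start_top","bleed_top"):
    print(n,[(np.round(r['position'],3).tolist(),round(r['score'],2)) for r in ctrl.search_frame(n,"wrist")[:2]])
np.savez('w1.npz',p=pose[0],q=pose[1],**{k:np.array(v) for k,v in d.items()})
E
```

```text
4.5667 (array([ 0.49958204, -0.21100386,  0.25959733]), array([ 1.23403507e-04,  9.90614955e-01, -1.36681653e-01, -3.49258522e-04])) 0.0003365840939562964 [ 0.44  0.23 -0.12  1.78  0.03  1.14 -1.54]
red [259.6 120. ] 409 [ 0.5621 -0.2388  0.081 ]
red [368.9 184.4] 131 [ 0.4324 -0.3677  0.081 ]
green [219.8 119.8] 340 [ 0.5772 -0.1862  0.073 ]
blue [310.8 120.4] 297 [ 0.5432 -0.3048  0.085 ]
rocker_front [([0.598, -0.129, 0.075], 0.6), ([0.577, -0.188, 0.073], 0.55)]
stop_top [([0.562, -0.244, 0.08], 0.62)]
start_top [([0.577, -0.189, 0.074], 0.93), ([0.433, -0.483, 0.088], 0.47)]
bleed_top [([0.542, -0.303, 0.087], 0.81)]
```

View pics/w1.png

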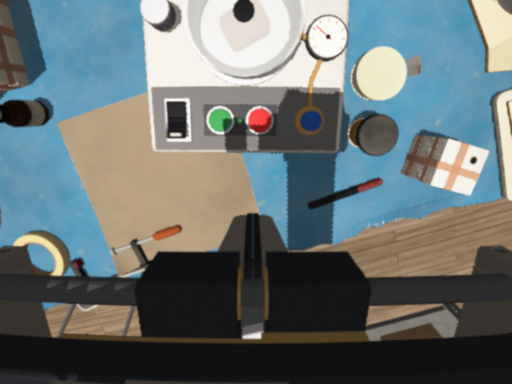

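The wrist view shows the panel square to the tool: rocker at (177,118) with its white bar at (177,135), green (220,120), red (260,120) and blue (311,120). All of this agrees with the sizes given. Next I'll press the rocker.

```bash
cat >> h.py <<'E'
YAW=-.278;Q=quat(YAW);UX=np.array([np.cos(YAW),np.sin(YAW)]);UY=np.array([-UX[1],UX[0]])
RED=np.array([.5621,-.2388]);AX=RED+.115*UY;BLUE=np.array([.5430,-.3050])
def press(xy,ztop,zend,lim,dx=0):
    ctrl.movep([*xy,ztop+.03],Q)
    ctrl.movel([*xy,ztop+.006],speed=.08)
    hit=ctrl.movel([*xy,zend],speed=.025,force_limit=lim)
    s=ctrl.get_state();print(hit,s['t'],s['eef_pos'].round(4),np.round(s['contact_force'],1))
E
python3 - <<'E'
from h import *
z=np.load('w1.npz');d={k:z[k] for k in z};print('bar',onplane(d,(177,135),.085,(z['p'],z['q'])).round(4), 'expected',(AX-.022*UX).round(4))
press(AX-.018*UX,.083,.068,14)
ctrl.hold(.2)
p=ctrl.get_state()['eef_pos'];ctrl.movel([p[0],p[1],.15])
ctrl.movel([.50,-.21,.22])
d=ctrl.camera("wrist");cv2.imwrite('pics/w2.png',cv2.resize(d['image'][60:170,130:350,::-1],None,fx=3,fy=3))
print(ctrl.get_state()['t'])
E
```

```text
bar [ 0.5739 -0.1254  0.085 ] expected [ 0.5725 -0.1222]
False 7.0333 [ 0.5765 -0.1233  0.0681] [ 0.1 -0.9  0.7]
9.0333
```

View pics/w2.png

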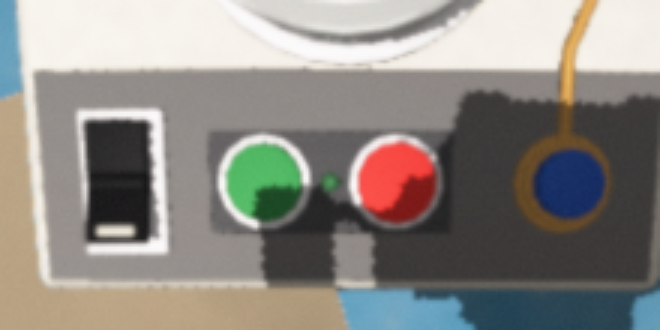

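The crop shows the rocker at (120,183) with its white bar at (115,230). I can't tell from it whether the rocker tipped, so I'll compare depth profiles before and after.

```bash
cat >> h.py <<'E'
def prof(d,pose,xs,base=None,lat=0):
    "world heights along unit x through the rocker, from depth"
    k,D=K(d);h,w=d['depth'].shape;T=cam2world(d,pose)
    uv=np.stack(np.meshgrid(np.arange(w),np.arange(h)),-1).reshape(-1,1,2).astype(float)
    n=cv2.undistortPoints(uv,k,D)[:,0];z=d['depth'].reshape(-1)
    P=(T[:3,:3]@(np.c_[n,np.ones(len(n))]*z[:,None]).T).T+T[:3,3]
    r=P[:,:2]-(AX if base is None else base);a=r@UX;b=r@UY
    return [(x,round(float(np.median(P[m,2])),4) if (m:=(abs(a-x)<.002)&(abs(b-lat)<.007)&(z>0)).any() else None) for x in xs]
E
python3 - <<'E'
from h import *
z=np.load('w1.npz');d0={k:z[k] for k in z};xs=np.arange(-32,33,4)/1000
print(prof(d0,(z['p'],z['q']),xs,lat=-.002))
s=ctrl.get_state();pose=(s['eef_pos'],s['tcp_rot']);d=ctrl.camera("wrist")
print(prof(d,pose,xs,lat=-.002))
for n,l in blobs(d).items():
    for c,a in l: print(n,c,a,onplane(d,c,{'red':.081,'green':.073,'blue':.085}[n],pose).round(4))
print(ctrl.get_state()['contact_force'].round(1))
E
```

```text
[(np.float64(-0.032), 0.0631), (np.float64(-0.028), 0.0669), (np.float64(-0.024), 0.0809), (np.float64(-0.02), 0.0828), (np.float64(-0.016), 0.0815), (np.float64(-0.012), 0.0801), (np.float64(-0.008), 0.0788), (np.float64(-0.004), 0.0776), (np.float64(0.0), 0.0779), (np.float64(0.004), 0.0766), (np.float64(0.008), 0.0761), (np.float64(0.012), 0.076), (np.float64(0.016), 0.076), (np.float64(0.02), 0.0762), (np.float64(0.024), 0.0755), (np.float64(0.028), 0.0673), (np.float64(0.032), 0.0631)]
[(np.float64(-0.032), 0.0631), (np.float64(-0.028), 0.0668), (np.float64(-0.024), 0.0749), (np.float64(-0.02), 0.0829), (np.float64(-0.016), 0.0814), (np.float64(-0.012), 0.0798), (np.float64(-0.008), 0.0789), (np.float64(-0.004), 0.0774), (np.float64(0.0), 0.078), (np.float64(0.004), 0.0767), (np.float64(0.008), 0.0764), (np.float64(0.012), 0.076), (np.float64(0.016), 0.0759), (np.float64(0.02), 0.0759), (np.float64(0.024), 0.0758), (np.float64(0.028), 0.067), (np.float64(0.032), 0.0632)]
red [262.1 120.5] 527 [ 0.562  -0.2386  0.081 ]
red [381.1 190.2] 158 [ 0.4353 -0.3649  0.081 ]
green [217.9 120.3] 434 [ 0.5771 -0.1863  0.073 ]
blue [319.5 120.9] 383 [ 0.5431 -0.3046  0.085 ]
[-0.6  0.2  0.1]
```

Depth shows the rocker has not moved. I'll check where the finger tips really are relative to the reported TCP.

Run:
```python
from h import *
d=ctrl.camera("wrist");k,D=K(d);H=np.array(d['hand_eye']);C=np.linalg.inv(H)
for p in ([0,0,0],[0,0,-.015],[0,0,-.03]):
    c=C[:3,:3]@p+C[:3,3];print(p,cv2.projectPoints(c.reshape(1,3),np.zeros(3),np.zeros(3),k,D)[0].ravel().round(1),'z',c[2].round(3))
print('cam in tool',H.round(3).tolist())
# points of the picture near the hand, in tool coordinates
h,w=d['depth'].shape;uv=np.stack(np.meshgrid(np.arange(w),np.arange(h)),-1).reshape(-1,1,2).astype(float)
n=cv2.undistortPoints(uv,k,D)[:,0];z=d['depth'].reshape(-1)
P=(H[:3,:3]@(np.c_[n,np.ones(len(n))]*z[:,None]).T).T+H[:3,3]
m=(z>0)&(abs(P[:,0])<.05)&(abs(P[:,1])<.05)&(P[:,2]<.05);Pm=P[m];i=np.argsort(-Pm[:,2])[:400:40]
print(Pm[i].round(4).tolist())
f=AX-.018*UX
ctrl.movep([*f,.12],Q);ctrl.movel([*f,.092],speed=.08)
s=ctrl.get_state();print(s['t'],s['eef_pos'].round(4),s['q'])
a=ctrl.camera("wrist")['image'];b=ctrl.camera("side")['image']
cv2.imwrite('pics/w3.png',np.hstack([cv2.resize(a[40:240,100:320],(440,400)),cv2.resize(b[170:290,225:345],(360,360)).repeat(1,0)[:360] if 0 else cv2.resize(b[170:290,235:345],(360,400))])[...,::-1])
```

```text
[0, 0, 0] [252.6 213.1] z 0.208
[0, 0, -0.015] [252.6 220.4] z 0.194
[0, 0, -0.03] [252.6 228.8] z 0.179
cam in tool [[-0.001, -0.966, -0.258, 0.072], [1.0, -0.001, 0.0, -0.0], [-0.0, -0.258, 0.966, -0.196], [0.0, 0.0, 0.0, 1.0]]
[[0.0095, -0.0011, -0.0255], [0.0086, 0.0042, -0.0288], [0.01, 0.0029, -0.0308], [0.0087, 0.0093, -0.0327], [0.0095, -0.0017, -0.0347], [0.0089, -0.0093, -0.0367], [0.0089, 0.0128, -0.0385], [0.0089, 0.0108, -0.0402], [0.009, -0.0059, -0.0419], [0.0095, -0.0071, -0.0431]]
10.2917 [ 0.576  -0.1236  0.0917] [ 0.29062576  0.49179819 -0.17604554  1.82441764  0.11173345  0.83568868
 -1.78936643]
```

View pics/w3.png

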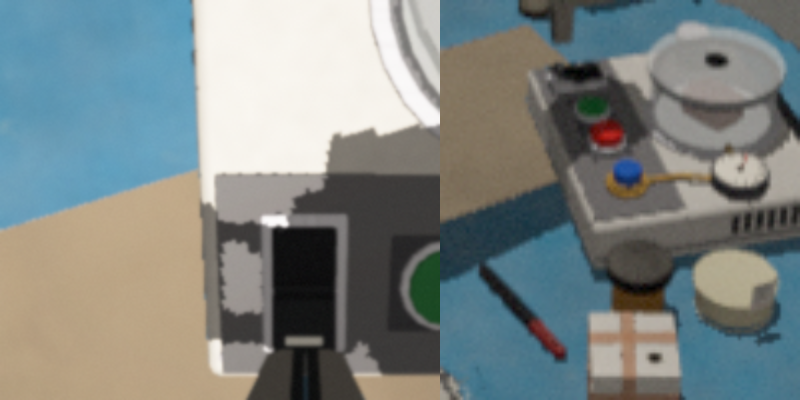

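The close view shows the finger tips at crop (305,350), in line with the rocker. Depth puts the real tips about 25 mm short of the reported TCP, which explains the missed press. I'll go lower under force control.

Run:
```python
from h import *
f=AX-.018*UX-.002*UY
log=[]
z=.092
while z>.036:
    z-=.004
    hit=ctrl.movel([*f,z],speed=.03,force_limit=12)
    s=ctrl.get_state();log.append((round(s['eef_pos'][2],4),s['contact_force'].round(1).tolist()))
    if hit: break
print(hit,s['t']);print(*log,sep='\n')
s=ctrl.get_state();pose=(s['eef_pos'],s['tcp_rot']);d=ctrl.camera("wrist")
print(pose[0],prof(d,pose,np.arange(-28,29,4)/1000,lat=-.002))
```

```text
True 13.45
(np.float64(0.0879), [-0.1, 0.9, -0.2])
(np.float64(0.0837), [-0.3, 0.4, -0.4])
(np.float64(0.0797), [-0.9, 0.1, -0.3])
(np.float64(0.0757), [0.3, 0.4, 1.1])
(np.float64(0.0717), [0.1, -0.8, 0.2])
(np.float64(0.0677), [-0.2, 0.5, 0.2])
(np.float64(0.0637), [0.1, 0.3, -0.0])
(np.float64(0.0597), [0.1, -0.5, 0.4])
(np.float64(0.0558), [-0.8, 1.0, -0.9])
(np.float64(0.0517), [-0.0, -0.4, 0.7])
(np.float64(0.05), [-1.8, 0.2, 9.0])
[ 0.57607708 -0.12526372  0.04996676] [(np.float64(-0.028), 0.1573), (np.float64(-0.024), 0.1574), (np.float64(-0.02), 0.1647), (np.float64(-0.016), 0.1391), (np.float64(-0.012), 0.1393), (np.float64(-0.008), 0.118), (np.float64(-0.004), 0.0769), (np.float64(0.0), 0.1886), (np.float64(0.004), 0.2013), (np.float64(0.008), 0.1823), (np.float64(0.012), 0.1817), (np.float64(0.016), 0.0821), (np.float64(0.02), 0.083), (np.float64(0.024), 0.0808), (np.float64(0.028), 0.0672)]
```

The rocker's back end now stands at 83 mm and its front is at the stop, with the force rising at the reported z of 0.050. So the tips are 25 mm short. I'll lift, check, and then press red.

Run:
```python
from h import *
p=ctrl.get_state()['eef_pos'];ctrl.movel([p[0],p[1],.10])
g=RED-.01*UX
ctrl.movel([*(RED-.03*UX),.10])
s=ctrl.get_state();d=ctrl.camera("wrist");pose=(s['eef_pos'],s['tcp_rot'])
pr=prof(d,pose,np.arange(-20,25,4)/1000,lat=-.002);print([v for _,v in pr])
assert pr[-1][1]>.079 or pr[-2][1]>.079
ctrl.movel([*RED,.065])
hit=ctrl.movel([*RED,.040],speed=.02,force_limit=16)
s=ctrl.get_state();print(hit,s['t'],s['eef_pos'].round(4),s['contact_force'].round(1))
ctrl.hold(.2)
ctrl.movel([*RED,.085])
ctrl.movel([*(BLUE-.03*UX),.09])
s=ctrl.get_state();d=ctrl.camera("wrist");pose=(s['eef_pos'],s['tcp_rot'])
for n,b in dict(red=RED,green=RED+.055*UY,blue=BLUE).items(): print(n,prof(d,pose,[-.004,0,.004],base=b))
cv2.imwrite('pics/w4.png',d['image'][...,::-1]);print(ctrl.get_state()['t'])
```

```text
[0.0758, 0.0755, 0.0758, 0.0757, 0.0764, 0.0781, 0.0776, 0.0787, 0.0801, 0.0816, 0.083, 0.0801]
True 16.2833 [ 0.5622 -0.2389  0.0476] [-1.7  1.   5.7]
red [(-0.004, 0.2197), (0, 0.0732), (0.004, 0.0731)]
green [(-0.004, 0.0811), (0, 0.081), (0.004, 0.081)]
blue [(-0.004, 0.2227), (0, 0.2215), (0.004, 0.0863)]
17.5833
```

Red is fully in (73 mm) and green has popped out (81 mm). Blue is next.

Run:
```python
from h import *
ctrl.movel([*BLUE,.068])
hit=ctrl.movel([*BLUE,.046],speed=.02,force_limit=16)
for _ in range(3):
    ctrl.hold(.3);s=ctrl.get_state();print(hit,s['t'],s['eef_pos'].round(4),s['contact_force'].round(1))
d=ctrl.camera("side");cv2.imwrite('pics/s5.png',cv2.resize(d['image'][150:300,225:375,::-1],(600,600)))
```

```text
True 19.0833 [ 0.543  -0.3052  0.0526] [-1.1  0.7  5.7]
True 19.3833 [ 0.543  -0.3052  0.0525] [-1.2  1.1  7.1]
True 19.6833 [ 0.543  -0.3051  0.0526] [-1.4  0.4  6.8]
```

View pics/s5.png

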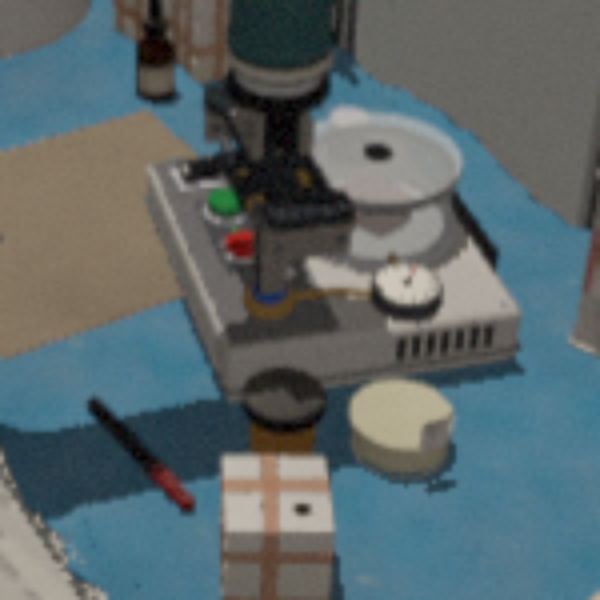

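The fingers hold the blue button down at (268,297), with a steady 6–7 N at the height expected for full travel. Green is out at (225,203), and the jar, cup, marker and mould still stand where they were. I'll hand the job in.

```bash
python3 -c "
from plant import ctrl
print(ctrl.finish_job())"
```

```text
the job is handed in; nothing more can be done
None
```

I tipped the rocker shut, latched the red stop button in (green popped out), and handed the job in at about 20 s with the blue bleed button held fully down; the judge's verdict isn't shown to me.

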